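Line up the mounted specimens by diameter in the specimen tray

TASK

Put the four resin-mounted specimens from the bench mat into the white specimen tray in order of diameter, one centred on each grey pad: the smallest at the tray's red end, rising to the largest at the other end, all standing polished face up. Set each one down rather than dropping it, and leave the little glass dish among them where it stands.

Things in the scene. Friction and masses are not known exactly. Their poses are not given: they have to be found in the camera images.
- mount_25: Resin-mounted metal specimen, 25 mm: a plain upright green resin puck 25 mm in diameter and 20 mm high, loose, with a steel bar section flush in its polished top face. Origin at the centre of its underside, z up through the polished face. It starts polished face up on the pale grey-green bench mat (2 mm thick), with at least 24 mm of free space all round it.
- mount_32: Resin-mounted metal specimen, 32 mm: a plain upright red resin puck 32 mm in diameter and 22 mm high, loose, with a round brass section flush in its polished top face. Origin at the centre of its underside, z up through the polished face. It starts polished face up on the pale grey-green bench mat (2 mm thick), with at least 24 mm of free space all round it.
- mount_40: Resin-mounted metal specimen, 40 mm: a plain upright black resin puck 40 mm in diameter and 24 mm high, loose, with a T-shaped steel section flush in its polished top face. Origin at the centre of its underside, z up through the polished face. It starts polished face up on the pale grey-green bench mat (2 mm thick), with at least 24 mm of free space all round it.
- mount_50: Resin-mounted metal specimen, 50 mm: a plain upright blue resin puck 50 mm in diameter and 26 mm high, loose, with a copper tube section (ring) flush in its polished top face. Origin at the centre of its underside, z up through the polished face. It starts polished face up on the pale grey-green bench mat (2 mm thick), with at least 24 mm of free space all round it.
- pad_1: Grey round felt pad, 56 mm in diameter and 2 mm thick, with a small black dot at its centre, fixed on the white specimen tray: the one at the red end of the tray. Origin at the centre of its underside, 8 mm above the bench, so its top is 10 mm above the bench; its x axis runs along the row, away from the red end. Pad centres are 66 mm apart in a straight row.
- pad_2: Grey round felt pad, 56 mm in diameter and 2 mm thick, with a small black dot at its centre, fixed on the white specimen tray: the one second from the red end. Origin at the centre of its underside, 8 mm above the bench, so its top is 10 mm above the bench; its x axis runs along the row, away from the red end. Pad centres are 66 mm apart in a straight row.
- pad_3: Grey round felt pad, 56 mm in diameter and 2 mm thick, with a small black dot at its centre, fixed on the white specimen tray: the one third from the red end. Origin at the centre of its underside, 8 mm above the bench, so its top is 10 mm above the bench; its x axis runs along the row, away from the red end. Pad centres are 66 mm apart in a straight row.
- pad_4: Grey round felt pad, 56 mm in diameter and 2 mm thick, with a small black dot at its centre, fixed on the white specimen tray: the one fourth, at the white end, farthest from the red end. Origin at the centre of its underside, 8 mm above the bench, so its top is 10 mm above the bench; its x axis runs along the row, away from the red end. Pad centres are 66 mm apart in a straight row.
- tray: White flat specimen tray standing on the bench, fixed: plate 310 mm long, 84 mm wide, 8 mm thick, no side walls, with a 7 mm thick lip at each end standing 18 mm above the bench (10 mm above the plate); one lip and the strip of plate beside it are red, the other end is white. Origin at the bench under its centre; x along its length, from the red end towards the white end (red lip at x = -158 mm); pads at x = -99, -33, +33, +99 mm. It may stand at any angle.
- dish: Small open glass dish (fragile bystander), 54 mm in diameter and 14 mm high, loose, standing among the specimens. Origin at the centre of its underside. An orange-capped jar, 42 mm in diameter and 36 mm high, also stands among the specimens (not listed).
Things that resemble listed ones, but are neither listed nor needed, are in the scene too. Leave any turquoise look-alike of the mount_40 alone. Leave any pink look-alike of the mount_50 alone.

How it is judged:
At the end, for the whole second after the job is handed in: The 25, 32, 40 and 50 mm specimens stand on pads 1, 2, 3 and 4 counted from the red end, each within 12 mm of its pad's centre, resting on the pad (underside within 4 mm of the pad's top), upright face up within 0.1 rad, at rest and released; the glass dish is within 15 mm of where it stood (horizontal distance between mount_25 and pad_1 below 0.012 m and z of mount_25 in the frame of pad_1 between -0.002 and 0.006 m and angle between each of mount_25, mount_32, mount_40, mount_50's own z axis and vertical below 0.1 rad and linear speed of each of mount_25, mount_32, mount_40, mount_50 below 0.02 m/s and horizontal distance between mount_32 and pad_2 below 0.012 m and z of mount_32 in the frame of pad_2 between -0.002 and 0.006 m and horizontal distance between mount_40 and pad_3 below 0.012 m and z of mount_40 in the frame of pad_3 between -0.002 and 0.006 m and horizontal distance between mount_50 and pad_4 below 0.012 m and z of mount_50 in the frame of pad_4 between -0.002 and 0.006 m and distance of dish from where it was at the start of the episode below 0.015 m); the robot touches nothing.
It fails at once if the 25 mm specimen is dropped or thrown (in the air, touching nothing, with its underside more than 35 mm above the bench) (height (world z) of mount_25 above 0.035 m and contact force between mount_25 and anything else below 0.02 N).
It fails at once if the 32 mm specimen is dropped or thrown (in the air, touching nothing, with its underside more than 35 mm above the bench) (height (world z) of mount_32 above 0.035 m and contact force between mount_32 and anything else below 0.02 N).
It fails at once if the 40 mm specimen is dropped or thrown (in the air, touching nothing, with its underside more than 35 mm above the bench) (height (world z) of mount_40 above 0.035 m and contact force between mount_40 and anything else below 0.02 N).
It fails at once if the 50 mm specimen is dropped or thrown (in the air, touching nothing, with its underside more than 35 mm above the bench) (height (world z) of mount_50 above 0.035 m and contact force between mount_50 and anything else below 0.02 N).
It fails at once if the glass dish is pushed more than 15 mm from where it stood, or tipped (distance of dish from where it was at the start of the episode above 0.015 m or angle between dish's own z axis and vertical above 0.3 rad).
It also fails if it takes over 106 s, if anything falls off the work surface, if the arm or the gripper's body presses on something with over 40 N, if the wrist force passes 120 N, or if a joint passes its speed limit or range.

ROBOT

A 6-joint arm with a two-finger parallel gripper is mounted at the origin on the work surface. World frame = base frame: x ahead of the robot, y to its left, z up, the work surface at z = 0. Lengths are in m, angles in rad, forces in N, time in s.
With the tool pointing down it reaches from about 0.325 to 0.925 m from the base axis. Payload 3.1 kg.
Tool frame: the origin (TCP) lies midway between the tips of the shut fingers; the grasp point (between the pads) lies 19 mm behind it; z points along the fingers, y is the line along which they close (so a half turn about z gives the same grasp; the last joint's range is limited). The gripper opens to 85 mm and grips with 20 to 120 N. Pads are 22 mm wide; open, the fingers measure 114 mm over their backs; the gripper's body (76 mm by 85 mm) begins 54 mm behind the grasp point. The pads swing forward as they close: fully open they stand 13 mm farther back than shut.
Start: joints at [-1.413, 0.217, 1.613, -0, 1.311, -0.112], TCP at [0.167, -0.602, 0.231] pointing down, gripper open.
Joint ranges: [-2.75, 2.75], [-0.78, 2.1], [0.31, 2.55], [-1.13, 4.27], [0.13, 2.63], [-2.58, 2.58]. Speed limits (rad/s): [2.79, 2.79, 3.14, 3.14, 3.14, 3.14].

INTERFACE

Orientations are given as [roll, pitch, yaw] about the fixed x, y, z axes, in that order (R = Rz(yaw) Ry(pitch) Rx(roll)).
In Python, from bench import ctrl, viewer, workorder gives the robot as it stands. The module is installed in compiled form; this text tells all that it offers.
- The arm moves only by the shell command python3 -m crank 'ROWS' [FORCE]. ROWS is JSON, a list of rows, each a list of 5 numbers: the shift along the world's x, y, z in cm, then the turn about the world's z in rad, then the gripper's target within -1 to 1 (shut at 1, half-way at 0, fully open at -1). A call has 1 to 20 rows; each row is the pose to reach, as a shift and turn from the pose commanded when the call began; what a row does not reach only later rows make up. A row lasts 1/8 s, in which the tool goes at most 62.5 mm and 10.7 degrees, less where a joint would pass 70% of its speed; a pose out of reach is approached as far as the arm can. A call with a gripper value outside its range is refused whole. The fingers move at their own pace and stop on an object; FORCE is the grip in N (left out, the last holds). Time passes only in rows, so rows that repeat a pose let the fingers close. It gives the time, the measured TCP pose, the force, the opening and the grip force at its end, in the units of the state.
- ctrl.state(): the state, without advancing time (a new reading comes with each control period).
- viewer.snapshot(name): name is "scene" or "top" or "wrist"; returns a dict with "frame" (480x640x3 uint8, red, green, blue), "mtx" (3x3 intrinsics, pixels), "R" (3x3) and "t" (3): a world point X has camera coordinates R X + t; the wrist camera has in their place "T_tool_cam" (4x4, takes a point from camera to tool coordinates, whose origin is the TCP and whose axes are the flange's). Camera axes: x right, y down, z forward; pixel columns grow to the right and rows downward; lengths in m; the calibration is good to about 2 mm. The wrist camera is an equidistant fisheye: a pixel r from the principal point sees the ray r / f radians off the axis. A picture is of the moment at which its call begins: read the wrist's pose just before it. There is no depth.
- workorder.hand_in(): hands the job in; it is judged then, once.
Trained networks look in a picture, given as the dict that the camera call returned (one of the last four; its "shot" number tells which), for a name from the list of things; names that differ only in an ending like _2 or _b are one class to them, and where a whole thing is asked for, a point or a joint stands for the part that bears it (a point fixed in the world has none). Each returns a list of dicts, best first, with "confidence" (0 to 1); they miss things now and then, are a little off and sometimes report something else, mostly with a low value. They report only what shows in the picture. A call takes as long as a camera call. They do not tell look-alikes from the thing itself.
- viewer.find_in(query, picture): "extent" ([left, top, right, bottom] in pixels, round what is visible of it).
- viewer.place_of(query, picture): "xy" ([column, row] in pixels: a listed point, or the origin of a listed thing).
The state is a dict: "time": time; "joint_pos": joint angles; "qvel": joint speeds; "joint_efforts": joint torques, N m; "tool_pos": TCP position; "tool_rot": TCP orientation; "force": force on the tool from outside, world axes, zero at the start; "wrist_torque": the same for the moment, N m; "finger_gap": finger opening in m; "grasp_force": force on a finger pad.
Only numpy, scipy, OpenCV 4.12 (cv2) and the standard library are available. Lean on these libraries where they do the work, as an engineer would, in place of code of your own. Each camera call takes 0.05 s, during which the arm holds its last target. There are 200 camera calls.

## Working session

There is one attempt and no reset: what is moved stays moved. The work goes in short steps, Python scripts to look and compute and a shell command to move; the robot and the scene stay as the last step left them, time stands still between calls to the robot, and variables do not carry over. Pictures are saved under pics/ and viewed, at most 14 in all, crops included, and the job is handed in when it is done.

```bash
mkdir -p pics; cat > h.py <<'E'
import numpy as np, cv2
from bench import ctrl, viewer
def px2w(s,uv,z):
    K,R,t=np.array(s["mtx"]),np.array(s["R"]),np.array(s["t"])
    d=R.T@np.linalg.solve(K,[uv[0],uv[1],1.]); c=-R.T@t
    return c+d*(z-c[2])/d[2]
def save(s,n,box=None,sc=1):
    f=s["frame"][:,:,::-1]
    if box: f=f[box[1]:box[3],box[0]:box[2]]
    cv2.imwrite("pics/"+n,cv2.resize(f,None,fx=sc,fy=sc,interpolation=cv2.INTER_CUBIC))
E
python3 - <<'E'
from h import *
s=viewer.snapshot("top"); save(s,"top1.png")
for n in ["mount_25","mount_32","mount_40","mount_50","pad_1","dish","tray"]:
    for d in viewer.place_of(n,s)[:6]:
        print(n,np.round(d["xy"],1),round(d["confidence"],2),np.round(px2w(s,d["xy"],.002 if n[0] in'md' else .01),4))
c=ctrl.state();print(c["tool_pos"],c["tool_rot"],c["time"],c["finger_gap"])
E
```

```text
mount_25 [173.9 283.1] 0.78 [0.4553 0.4121 0.002 ]
mount_25 [227.9 179.4] 0.69 [0.716  0.2771 0.002 ]
mount_25 [258.2 228.2] 0.68 [0.5876 0.2007 0.002 ]
mount_25 [194.7 198.9] 0.68 [0.6675 0.3618 0.002 ]
mount_25 [215.2 260.6] 0.57 [0.5086 0.3092 0.002 ]
mount_25 [225.6 222.9] 0.55 [0.6034 0.2831 0.002 ]
mount_32 [173.9 283.1] 0.78 [0.4553 0.4121 0.002 ]
mount_32 [227.9 179.4] 0.69 [0.716  0.2771 0.002 ]
mount_32 [258.2 228.2] 0.68 [0.5876 0.2007 0.002 ]
mount_32 [194.7 198.9] 0.68 [0.6675 0.3618 0.002 ]
mount_32 [215.2 260.6] 0.57 [0.5086 0.3092 0.002 ]
mount_32 [225.6 222.9] 0.55 [0.6034 0.2831 0.002 ]
mount_40 [173.9 283.1] 0.78 [0.4553 0.4121 0.002 ]
mount_40 [227.9 179.4] 0.69 [0.716  0.2771 0.002 ]
mount_40 [258.2 228.2] 0.68 [0.5876 0.2007 0.002 ]
mount_40 [194.7 198.9] 0.68 [0.6675 0.3618 0.002 ]
mount_40 [215.2 260.6] 0.57 [0.5086 0.3092 0.002 ]
mount_40 [225.6 222.9] 0.55 [0.6034 0.2831 0.002 ]
mount_50 [173.9 283.1] 0.78 [0.4553 0.4121 0.002 ]
mount_50 [227.9 179.4] 0.69 [0.716  0.2771 0.002 ]
mount_50 [258.2 228.2] 0.68 [0.5876 0.2007 0.002 ]
mount_50 [194.7 198.9] 0.68 [0.6675 0.3618 0.002 ]
mount_50 [215.2 260.6] 0.57 [0.5086 0.3092 0.002 ]
mount_50 [225.6 222.9] 0.55 [0.6034 0.2831 0.002 ]
pad_1 [414.7 245.6] 0.84 [ 0.5317 -0.1898  0.01  ]
pad_1 [443.2 245. ] 0.76 [ 0.5312 -0.2606  0.01  ]
pad_1 [386.6 248.7] 0.6 [ 0.5258 -0.1197  0.01  ]
pad_1 [470.1 240.9] 0.57 [ 0.5396 -0.328   0.01  ]
dish [295.9 239.8] 0.59 [0.5554 0.1061 0.002 ]
dish [416.7 247.4] 0.44 [ 0.5279 -0.1959  0.002 ]
tray [431.6 248.2] 0.93 [ 0.524  -0.2314  0.01  ]
[ 0.16660442 -0.60228536  0.23109053] [-3.14123179e+00 -3.92171300e-05  2.69833882e-01] 0.4 0.08500470964202485
```

View pics/top1.png

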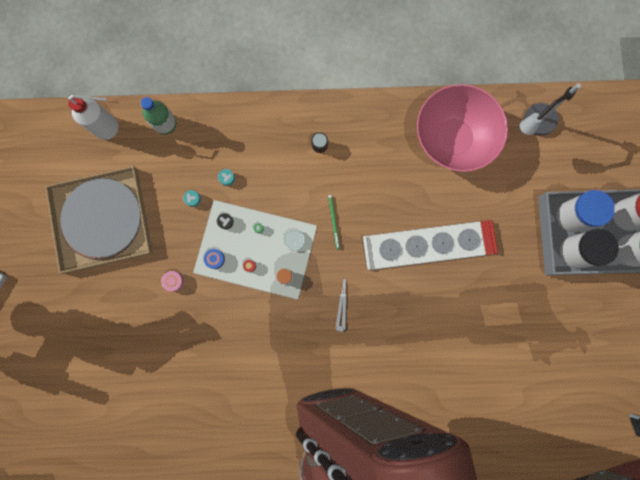

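The top view shows the mat with the black T puck at (225,222), green (258,228), blue ring (214,259), red (250,266), orange-capped jar (285,276) and dish (295,240). The look-alikes are turquoise at (192,198) and (227,177), pink at (172,281), and possibly the dark-capped thing at (319,142). The tray's red end is at (488,238), so pad_1 is at (470,241) and pad_4 at (390,249). I choose the four on the mat and check them in a crop.

```bash
python3 - <<'E'
from h import *
s=viewer.snapshot("top"); save(s,"crop1.png",(150,160,330,310),4)
f=s["frame"]; hsv=cv2.cvtColor(f,cv2.COLOR_RGB2HSV)
for n,p in dict(p1=(470,241),p2=(443,245),p3=(415,246),p4=(387,249)).items(): print(n,px2w(s,p,.01))
for n,(c,r,h) in dict(green=(258,228,.022),red=(250,266,.024),black=(225,222,.026),blue=(214,259,.028),dish=(295,240,.016),jar=(285,276,.038)).items():
    P=f[r-14:r+15,c-14:c+15].astype(int)
    mat=np.array([190,205,190]); H=hsv[r-14:r+15,c-14:c+15].astype(int)
    if n=='black': m=H[...,2]<70
    else: m=(H[...,1]>110)
    if m.sum()>10:
        k,l,st,ce=cv2.connectedComponentsWithStats(m.astype(np.uint8)); i=1+st[1:,4].argmax(); print(n,st[i],ce[i]+[c-14,r-14],px2w(s,ce[i]+[c-14,r-14],h))
for n in ["mount_25","dish","pad_1"]:
    for d in viewer.find_in(n,s)[:8]: print(n,np.round(d["extent"],1),round(d["confidence"],2))
E
```

```text
p1 [ 0.53935749 -0.32773659  0.01      ]
p2 [ 0.53121158 -0.26013565  0.01      ]
p3 [ 0.53063844 -0.19050554  0.01      ]
p4 [ 0.52506547 -0.12061851  0.01      ]
red [ 8  8 12 12 94] [249.24468085 265.4787234 ] [0.49229127 0.22066437 0.024     ]
black [ 7  6 15 15 79] [225.6835443  221.74683544] [0.60243529 0.27820697 0.026     ]
blue [  4   4  20  19 138] [214.47101449 258.62318841] [0.51115917 0.30544852 0.028     ]
jar [  6   7  15  14 162] [283.83950617 275.77160494] [0.46392152 0.13484892 0.038     ]
mount_25 [215.6 211.7 234.4 228.2] 0.75
mount_25 [162.1 269.9 182.8 286.7] 0.71
mount_25 [216.4 168.1 236.7 183.5] 0.65
mount_25 [200.3 246.4 225.6 269.7] 0.6
mount_25 [185.  191.7 199.8 207.6] 0.52
mount_25 [241.3 262.2 255.7 272.2] 0.42
dish [286.  227.5 304.3 248. ] 0.89
pad_1 [458.5 225.8 479.2 248.2] 0.91
pad_1 [434.8 230.9 451.9 252.1] 0.68
pad_1 [375.6 239.1 403.2 260.6] 0.59
pad_1 [404.2 234.5 425.7 256.5] 0.55
```

View pics/crop1.png

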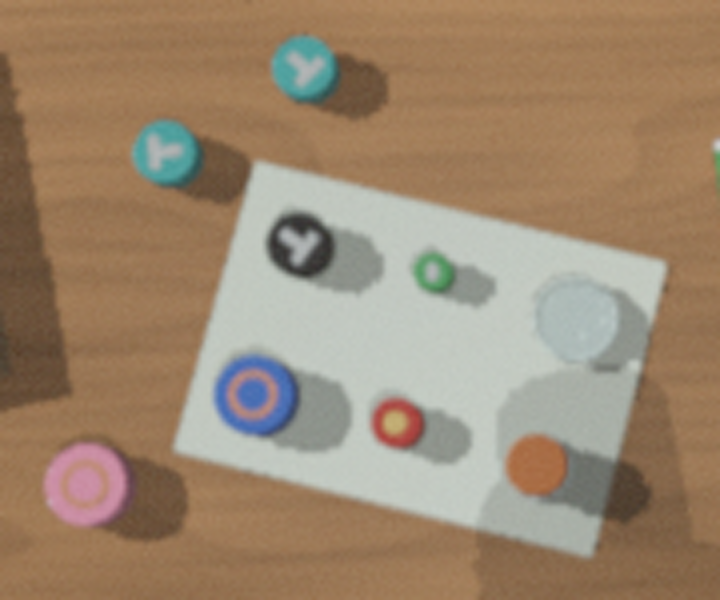

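The crop confirms it: green with a steel bar, red with brass, black with a T and blue with a ring are all on the mat, with turquoise and pink off it. I'll first look over the tray with the wrist camera, with the finger line turned along world x.

```bash
cat >> h.py <<'E'
from scipy.spatial.transform import Rotation as Ro
def wrist():
    c=ctrl.state(); s=viewer.snapshot("wrist")
    T=np.eye(4);T[:3,:3]=Ro.from_euler("xyz",c["tool_rot"]).as_matrix();T[:3,3]=c["tool_pos"]
    s["W"]=T@np.array(s["T_tool_cam"]); return s
def w2px(s,X):
    p=np.linalg.inv(s["W"])@np.r_[X,1]; K=np.array(s["mtx"]); th=np.arctan2(np.hypot(p[0],p[1]),p[2]); a=np.arctan2(p[1],p[0])
    return np.array([K[0,2]+K[0,0]*th*np.cos(a),K[1,2]+K[1,1]*th*np.sin(a)])
def wpx(s,uv,z):
    K=np.array(s["mtx"]); q=np.array([(uv[0]-K[0,2])/K[0,0],(uv[1]-K[1,2])/K[1,1]]); th=np.hypot(*q)+1e-12
    d=s["W"][:3,:3]@np.r_[q/th*np.sin(th),np.cos(th)]; c=s["W"][:3,3]
    return c+d*(z-c[2])/d[2]
E
python3 -m crank '[[36.5,37.7,0,1.3,-1],[36.5,37.7,0,1.3,-1],[36.5,37.7,0,1.3,-1],[36.5,37.7,0,1.3,-1],[36.5,37.7,0,1.3,-1],[36.5,37.7,0,1.3,-1],[36.5,37.7,0,1.3,-1],[36.5,37.7,0,1.3,-1],[36.5,37.7,0,1.3,-1],[36.5,37.7,0,1.3,-1],[36.5,37.7,0,1.3,-1],[36.5,37.7,0,1.3,-1],[36.5,37.7,0,1.3,-1],[36.5,37.7,0,1.3,-1]]' 60
python3 - <<'E'
from h import *
s=wrist(); save(s,"w1.png"); print(ctrl.state()["joint_pos"],s["mtx"])
for X in [(.539,-.328,.01),(.531,-.26,.01),(.5306,-.1905,.01),(.525,-.1206,.01)]: print(w2px(s,X))
for d in viewer.place_of("pad_1",s): print(d["xy"],d["confidence"],wpx(s,d["xy"],.01))
E
```

```text
time: 2.35
tool_pos: [0.5312, -0.226, 0.2314]
tool_rot: [3.142, 0.0, 1.569]
force: [-0.9, 0.1, -0.2]
finger_gap: 0.0853
grasp_force: 0.0
[-5.23507356e-01  1.16403357e-01  1.72839571e+00 -1.36325037e-05
  1.29684257e+00 -5.21588399e-01] [[371.64829954   0.         322.41511518]
 [  0.         371.64829954 241.7334912 ]
 [  0.           0.           1.        ]]
[328.66999065 294.84310814]
[321.21434273 235.76255447]
[320.65094754 168.49967386]
[314.65930015  97.5479141 ]
[320.9, 170.9] 0.74 [ 0.53083947 -0.19289673  0.01      ]
[336.0, 289.3] 0.66 [ 0.54695088 -0.32124275  0.01      ]
[314.1, 104.3] 0.65 [ 0.52444377 -0.12723617  0.01      ]
```

View pics/w1.png

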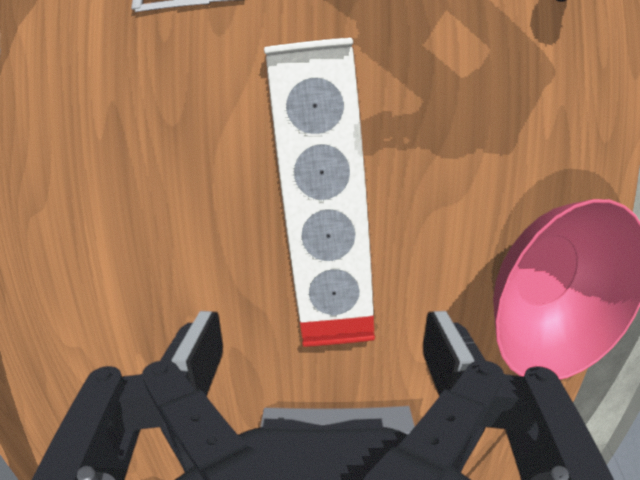

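The wrist view has the tray vertical with its red end at the bottom. The pad dots are at (314.5,105.5), (321.5,172), (328,236) and (334,293), i.e. pads 4 to 1. Next I go above the mat.

```bash

python3 - <<'E'
from h import *
s=wrist(); f=s["frame"]
P=[]
for (u,v) in [(334,293),(328,236),(321.5,172),(314.5,105.5)]:
    u0,v0=int(u)-6,int(v)-6; g=cv2.cvtColor(f,cv2.COLOR_RGB2GRAY)[v0:v0+13,u0:u0+13].astype(float); w=np.clip(80-g,0,None)
    yy,xx=np.mgrid[:13,:13]; p=(u0+(w*xx).sum()/w.sum(),v0+(w*yy).sum()/w.sum()); P.append(wpx(s,p,.01)); print(np.round(p,1),np.round(P[-1],4))
P=np.array(P);print(np.linalg.norm(np.diff(P,axis=0),axis=1))
E
python3 -m crank '[[1.5,44,0,0,-1],[1.5,44,0,0,-1],[1.5,44,0,0,-1],[1.5,44,0,0,-1],[1.5,44,0,0,-1],[1.5,44,0,0,-1],[1.5,44,0,0,-1],[1.5,44,0,0,-1],[1.5,44,0,0,-1],[1.5,44,0,0,-1]]'
python3 - <<'E'
from h import *
s=wrist(); save(s,"w2.png")
for n,X in dict(green=(.5876,.2,.022),red=(.492,.2207,.024),black=(.602,.278,.026),blue=(.511,.305,.028)).items(): print(n,w2px(s,X))
hsv=cv2.cvtColor(s["frame"],cv2.COLOR_RGB2HSV).astype(int);H,S,V=hsv[...,0],hsv[...,1],hsv[...,2]
for n,m,z in [("green",(H>45)&(H<80)&(S>90),.022),("red",((H<5)|(H>174))&(S>120),.024),("black",V<60,.026),("blue",(H>105)&(H<125)&(S>120),.028)]:
    k,l,st,ce=cv2.connectedComponentsWithStats(m.astype(np.uint8))
    for i in 1+np.argsort(-st[1:,4])[:3]: 
        x,y,w,h,a=st[i]; 
        if a>150: print(n,st[i],np.round(ce[i]),wpx(s,(x+w/2,y+h/2),z))
E
```

```text
[333.4 293. ] [ 0.5444 -0.3255  0.01  ]
[327.7 235.9] [ 0.5378 -0.2599  0.01  ]
[321.3 172.4] [ 0.5313 -0.1941  0.01  ]
[314.4 105.6] [ 0.5248 -0.1282  0.01  ]
[0.06592642 0.06605274 0.06623747]
time: 3.75
tool_pos: [0.5467, 0.2131, 0.2312]
tool_rot: [-3.141, 0.001, 1.568]
force: [-0.6, 0.2, 0.6]
finger_gap: 0.0855
grasp_force: 0.0
green [362.94279309 219.2586288 ]
red [264.98997397 199.52181514]
black [380.45257865 140.2864835 ]
blue [282.18819919 111.30387178]
green [310 355 105  19 699] [367. 364.] [0.59467095 0.02334909 0.022     ]
green [617   0  23  41 495] [631.  15.] [0.91637907 0.45709195 0.022     ]
green [351 205  24  26 396] [362. 217.] [0.58761954 0.20128622 0.022     ]
red [253 179  32  34 615] [269. 195.] [0.49607406 0.22413811 0.024     ]
black [   33   313   579   167 40437] [323. 426.] [ 0.54731556 -0.02421801  0.026     ]
black [364 116  42  39 897] [385. 134.] [0.60622237 0.28265343 0.026     ]
black [502 322  39  40 705] [517. 337.] [0.79819516 0.04410655 0.026     ]
blue [ 260   81   52   51 1212] [286. 106.] [0.51456203 0.30940119 0.028     ]
blue [275  96  21  20 336] [285. 106.] [0.51410681 0.30988087 0.028     ]
```

View pics/w2.png

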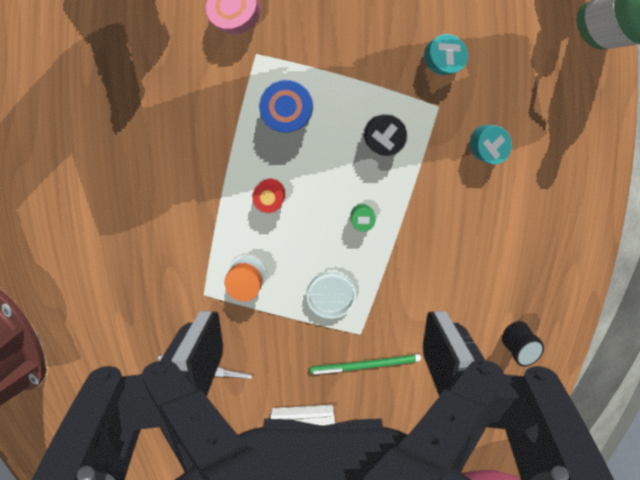

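The wrist view over the mat has blue (286,106), black (385,134), red (268,197), green (363,218), jar (243,280), dish (331,294), turquoise (446,54) and (491,145), and pink (232,8). The 66 mm pad spacing checks out, so I trust this camera. I go above green and look.

```bash

python3 -m crank '[[4.1,-1.5,-6,0,-0.3],[4.1,-1.5,-12,0,-0.3],[4.1,-1.5,-16,0,-0.3],[4.1,-1.5,-16,0,-0.3],[4.1,-1.5,-16,0,-0.3]]'
python3 - <<'E'
from h import *
s=wrist(); save(s,"w3.png"); print(w2px(s,(.588,.2,.022)),w2px(s,(.588,.2,.002)))
hsv=cv2.cvtColor(s["frame"],cv2.COLOR_RGB2HSV).astype(int);H,S,V=hsv[...,0],hsv[...,1],hsv[...,2]
k,l,st,ce=cv2.connectedComponentsWithStats(((H>45)&(H<80)&(S>90)).astype(np.uint8))
for i in 1+np.argsort(-st[1:,4])[:3]: print(st[i],ce[i],wpx(s,ce[i],.022))
E
```

```text
time: 4.42
tool_pos: [0.5892, 0.1991, 0.0733]
tool_rot: [3.139, -0.001, 1.569]
force: [-0.4, 0.1, 0.2]
finger_gap: 0.0552
grasp_force: 0.0
[318.27725734 269.10594917] [318.5153947  256.49260471]
[ 298  240   42   49 1336] [318.19760479 263.24775449] [0.58797502 0.20359006 0.022     ]
[395 337   1   1   1] [395. 337.] [0.63596004 0.152975   0.022     ]
```

View pics/w3.png

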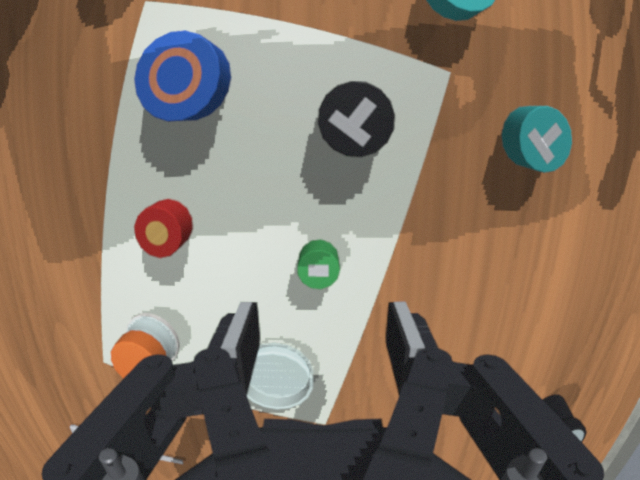

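Green's insert is at (318,271), within about 1 mm of the target, so I descend and grip.

```bash

python3 -m crank '[[0,0,-3.5,0,-0.3],[0,0,-6.0,0,-0.3],[0,0,-6.6,0,-0.3],[0,0,-6.6,0,-0.3],[0,0,-6.6,0,1],[0,0,-6.6,0,1],[0,0,-6.6,0,1],[0,0,-6.6,0,1],[0,0,-6.6,0,1],[0,0,-6.6,0,1],[0,0,-6.6,0,1]]' 40
```

```text
time: 5.85
tool_pos: [0.5892, 0.2, 0.0073]
tool_rot: [3.139, -0.001, 1.57]
force: [-0.4, 0.3, 6.5]
finger_gap: 0.0236
grasp_force: 39.3
```

```bash

python3 -m crank '[[0,0,2,0,1],[0,0,5,0,1],[0,0,9,0,1],[-1,-6,9,0,1],[-1,-12,9,0,1],[-2,-18,9,0,1],[-2,-24,9,0,1],[-3,-30,9,0,1],[-3,-36,9,0,1],[-4,-42,9,0,1],[-4.4,-48,9,0,1],[-4.4,-52.5,9,0,1],[-4.4,-52.5,9,0,1],[-4.4,-52.5,9,0,1],[-4.4,-52.5,9,0,1]]'
```

```text
time: 7.72
tool_pos: [0.5435, -0.3237, 0.0952]
tool_rot: [-3.141, -0.001, 1.571]
force: [0.6, 0.4, -0.9]
finger_gap: 0.0228
grasp_force: 39.3
```

```bash

python3 -m crank '[[0.1,-0.2,-4,0,1],[0.1,-0.2,-6.5,0,1],[0.1,-0.2,-6.5,0,1]]'
python3 - <<'E'
from h import *
s=wrist(); save(s,"w4.png",(160,180,480,420),2)
for z in (.01,.03):print(z,w2px(s,(.5444,-.3255,z)))
E
```

```text
time: 8.1
tool_pos: [0.5426, -0.3243, 0.0275]
tool_rot: [-3.136, -0.004, 1.572]
force: [-0.7, 0.7, -0.1]
finger_gap: 0.0235
grasp_force: 39.3
0.01 [324.27062652 300.30672434]
0.03 [324.23962597 321.27800226]
```

View pics/w4.png

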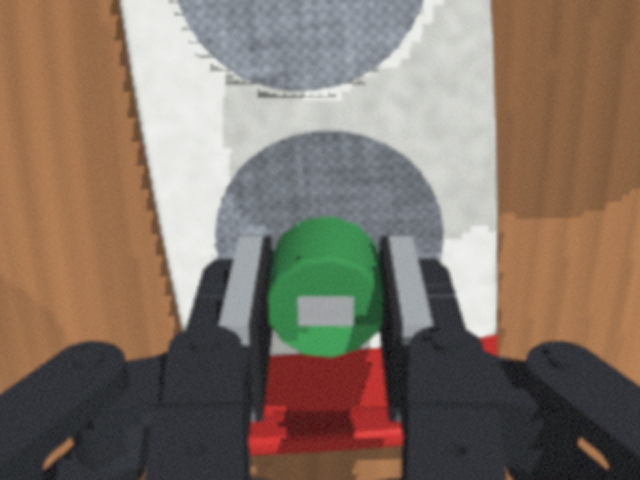

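The green puck is held upright at crop (326,290), on line with pad_1. I lower it, release and rise.

```bash

python3 -m crank '[[0.1,-0.1,-0.6,0,1],[0.1,-0.1,-1.2,0,1],[0.1,-0.1,-1.2,0,1],[0.1,-0.1,-1.2,0,1]]'
python3 -m crank '[[0,0,0,0,0.2],[0,0,0,0,-0.1],[0,0,0,0,-0.1],[0,0,0,0,-0.1],[0,0,3,0,-0.1],[0,0,8,0,-0.1],[0,0,10,0,-0.1],[0,0,10,0,-0.1]]'
python3 - <<'E'
from h import *
s=wrist(); save(s,"w5.png",(160,120,480,420),2)
print(w2px(s,(.5444,-.3255,.03)),w2px(s,(.5444,-.3255,.01)))
hsv=cv2.cvtColor(s["frame"],cv2.COLOR_RGB2HSV).astype(int);H,S,V=hsv[...,0],hsv[...,1],hsv[...,2]
k,l,st,ce=cv2.connectedComponentsWithStats(((H>45)&(H<80)&(S>90)).astype(np.uint8))
i=1+np.argmax(st[1:,4]); print(st[i],ce[i],wpx(s,ce[i],.022))
E
```

```text
time: 8.65
tool_pos: [0.5457, -0.3286, 0.0186]
tool_rot: [3.141, 0.0, 1.57]
force: [-0.3, 1.0, -0.6]
finger_gap: 0.0228
grasp_force: 39.3
time: 9.65
tool_pos: [0.5469, -0.3294, 0.1204]
tool_rot: [3.138, 0.003, 1.57]
force: [-0.5, -0.0, -0.0]
finger_gap: 0.0472
grasp_force: 0.0
[316.63831808 241.53130681] [316.94587511 232.47237445]
[ 302  222   37   42 1002] [320.0499002 241.8243513] [ 0.54663806 -0.3284515   0.022     ]
```

View pics/w5.png

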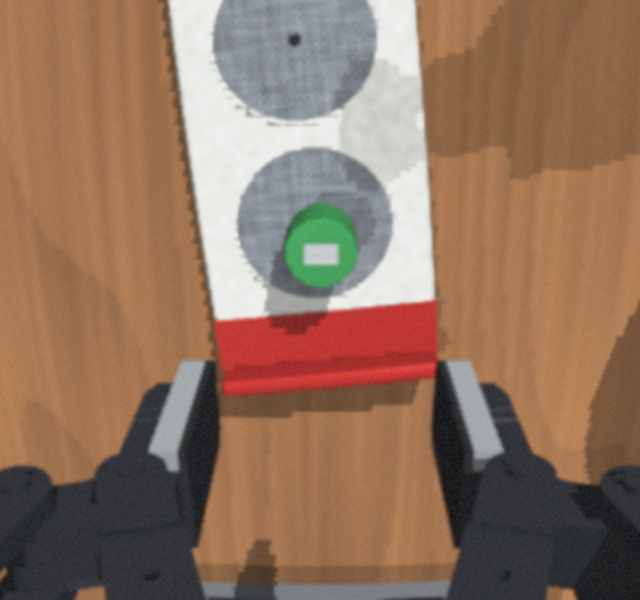

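Green stands upright on pad_1, about 4 mm off centre. Next is red.

```bash
cat >> h.py <<'E'
def blob(s,n,lo=40):
    hsv=cv2.cvtColor(s["frame"],cv2.COLOR_RGB2HSV).astype(int);H,S,V=hsv[...,0],hsv[...,1],hsv[...,2]
    m={"brass":(H>15)&(H<35)&(S>70)&(V>110),"red":((H<5)|(H>174))&(S>120),"steel":(S<40)&(V>110),"black":V<60,"blue":(H>105)&(H<125)&(S>120)}[n]
    k,l,st,ce=cv2.connectedComponentsWithStats(m.astype(np.uint8))
    return [(st[i],ce[i]) for i in 1+np.argsort(-st[1:,4])[:8] if st[i][4]>lo]
E
python3 -m crank '[[-1,6,1,0,-0.4],[-2,12,1,0,-0.4],[-3,18,1,0,-0.4],[-4,24,1,0,-0.4],[-5,30,1,0,-0.4],[-5.2,36,1,0,-0.4],[-5.2,42,1,0,-0.4],[-5.2,48,0,0,-0.4],[-5.2,54,-2,0,-0.4],[-5.2,55,-4.5,0,-0.4],[-5.2,55,-4.5,0,-0.4],[-5.2,55,-4.5,0,-0.4]]'
python3 - <<'E'
from h import *
s=wrist(); e=w2px(s,(.4945,.222,.024)); print(e)
f=s["frame"];u,v=e.astype(int); s2=dict(s,frame=f[v-45:v+45,u-45:u+45])
for n in("red","brass"):
    for st,ce in blob(s2,n): p=ce+[u-45,v-45]; print(n,st,p,wpx(s,p,.024))
E
```

```text
time: 11.2
tool_pos: [0.4928, 0.2207, 0.0723]
tool_rot: [-3.139, 0.001, 1.569]
force: [-0.5, -1.4, -0.3]
finger_gap: 0.0598
grasp_force: 0.0
[323.87946326 270.3578636 ]
red [  19    7   54   62 2082] [323.43467819 261.09846302] [0.49424997 0.22758524 0.024     ]
brass [ 33  33  25  23 444] [323.3536036  268.98198198] [0.49420561 0.22283732 0.024     ]
```

```bash

python3 -m crank '[[0,0,-3.5,0,-0.4],[0,0,-6.2,0,-0.4],[0,0,-6.8,0,-0.4],[0,0,-6.8,0,-0.4],[0,0,-6.8,0,1],[0,0,-6.8,0,1],[0,0,-6.8,0,1],[0,0,-6.8,0,1],[0,0,-6.8,0,1],[0,0,-6.8,0,1],[0,0,-6.8,0,1]]' 40
python3 -m crank '[[0,0,2,0,1],[0,0,5,0,1],[0,0,9,0,1],[1,-6,9,0,1],[1,-12,9,0,1],[2,-18,9,0,1],[2,-24,9,0,1],[3,-30,9,0,1],[3,-36,9,0,1],[4,-42,9,0,1],[4.4,-48.2,9,0,1],[4.4,-48.2,9,0,1],[4.4,-48.2,5,0,1],[4.4,-48.2,2.5,0,1],[4.4,-48.2,2.5,0,1],[4.4,-48.2,2.5,0,1]]'
python3 - <<'E'
from h import *
s=wrist(); save(s,"w6.png",(160,180,480,420),2)
e=w2px(s,(.5378,-.2599,.049)); print(e)
for st,ce in blob(s,"brass"):
    if 200<ce[0]<440 and 200<ce[1]<360:print(st,ce,wpx(s,ce,.049-.002))
E
```

```text
time: 12.62
tool_pos: [0.4953, 0.222, 0.0071]
tool_rot: [3.138, -0.001, 1.57]
force: [-0.3, -1.0, 6.9]
finger_gap: 0.0305
grasp_force: 39.9
time: 14.62
tool_pos: [0.5382, -0.2599, 0.0312]
tool_rot: [3.141, 0.0, 1.571]
force: [0.3, 0.6, -0.2]
finger_gap: 0.03
grasp_force: 39.7
[318.97929933 338.06162312]
[305 321  35  29 789] [322.39923954 334.66793409] [ 0.53916999 -0.25956383  0.047     ]
```

View pics/w6.png

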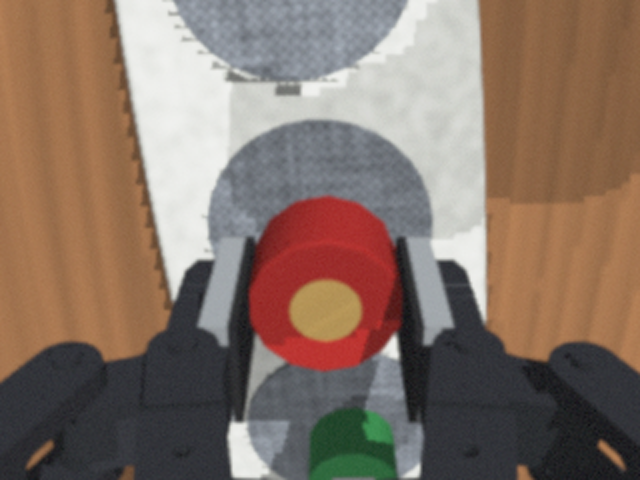

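Red is upright over pad_2. I set it down, then go to black.

```bash

python3 -m crank '[[-0.1,0,-1,0,1],[-0.1,0,-1.65,0,1],[-0.1,0,-1.65,0,1],[-0.1,0,-1.65,0,1],[-0.1,0,-1.65,0,0.1],[-0.1,0,-1.65,0,-0.2],[-0.1,0,-1.65,0,-0.2],[-0.1,0,-1.65,0,-0.2],[0,0,2,0,-0.2],[0,0,6,0,-0.2],[0,0,8.35,0,-0.2]]'
python3 -m crank '[[1,6,1,0,-0.55],[2,12,1,0,-0.55],[3,18,1,0,-0.55],[4,24,1,0,-0.55],[5,30,1,0,-0.55],[6,36,1,0,-0.55],[6.6,42,1,0,-0.55],[6.6,48,1,0,-0.55],[6.6,54,-2,0,-0.55],[6.6,54,-4,0,-0.55],[6.6,54,-4,0,-0.55],[6.6,54,-4,0,-0.55]]'
python3 - <<'E'
from h import *
s=wrist(); save(s,"w7.png")
e=w2px(s,(.605,.280,.026)); print(e)
for n in ("steel","black"):
  for st,ce in blob(s,n):
    if abs(ce[0]-e[0])<50 and abs(ce[1]-e[1])<50:print(n,st,ce,wpx(s,ce,.026))
E
```

```text
time: 16.05
tool_pos: [0.5387, -0.2611, 0.1163]
tool_rot: [3.139, 0.002, 1.57]
force: [-0.1, 0.1, 0.1]
finger_gap: 0.0513
grasp_force: 0.0
time: 17.55
tool_pos: [0.6041, 0.2783, 0.0741]
tool_rot: [3.141, 0.0, 1.568]
force: [0.2, 0.1, 0.2]
finger_gap: 0.0658
grasp_force: 0.0
[322.30013546 269.85654808]
steel [302 246  43  42 815] [325.46503067 266.97177914] [0.6067658  0.28174434 0.026     ]
black [ 293  221   69   74 2976] [327.11626344 254.88340054] [0.60766561 0.28894826 0.026     ]
```

View pics/w7.png

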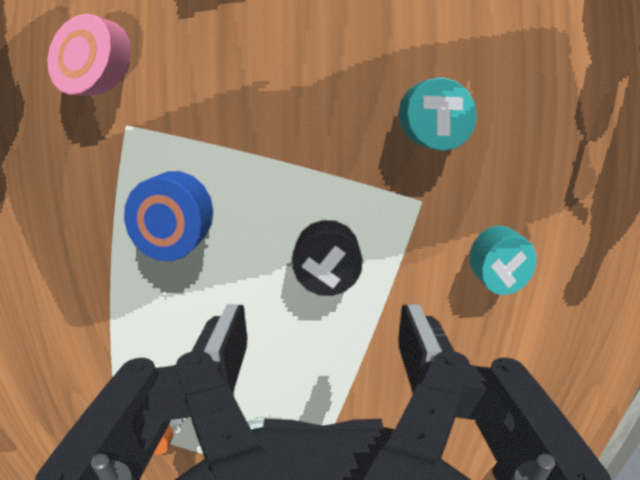

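Black's top face is centred at about (327,262), clear of the fingers; turquoise is at (438,112) and (504,260). I correct by (0.3,0.4) cm, grip and carry to pad_3.

```bash

python3 -m crank '[[0.3,0.4,-3.5,0,-0.55],[0.3,0.4,-6.2,0,-0.55],[0.3,0.4,-6.9,0,-0.55],[0.3,0.4,-6.9,0,-0.55],[0.3,0.4,-6.9,0,1],[0.3,0.4,-6.9,0,1],[0.3,0.4,-6.9,0,1],[0.3,0.4,-6.9,0,1],[0.3,0.4,-6.9,0,1],[0.3,0.4,-6.9,0,1],[0.3,0.4,-6.9,0,1]]' 50
python3 -m crank '[[0,0,2,0,1],[0,0,5,0,1],[0,0,9,0,1],[-1,-6,9,0,1],[-2,-12,9,0,1],[-3,-18,9,0,1],[-4,-24,9,0,1],[-5,-30,9,0,1],[-6,-36,9,0,1],[-7,-42,9,0,1],[-7.5,-47.8,9,0,1],[-7.5,-47.8,9,0,1],[-7.5,-47.8,5,0,1],[-7.5,-47.8,2.5,0,1],[-7.5,-47.8,2.5,0,1],[-7.5,-47.8,2.5,0,1]]'
python3 - <<'E'
from h import *
s=wrist(); save(s,"w8.png",(160,180,480,420),2)
print(w2px(s,(.5313,-.1941,.051)),w2px(s,(.5313,-.1941,.01)))
E
```

```text
time: 18.98
tool_pos: [0.6084, 0.2842, 0.0071]
tool_rot: [3.138, -0.001, 1.57]
force: [0.2, -0.5, 5.2]
finger_gap: 0.0379
grasp_force: 50.9
time: 20.98
tool_pos: [0.5325, -0.1939, 0.0309]
tool_rot: [3.14, 0.0, 1.571]
force: [0.3, -1.1, -0.4]
finger_gap: 0.0382
grasp_force: 50.4
[317.06952141 341.6617073 ] [318.01128004 295.0168319 ]
```

View pics/w8.png

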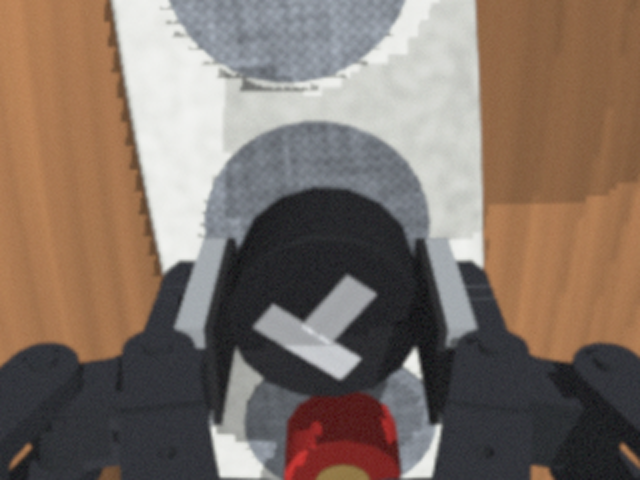

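Black is upright over pad_3. I set it down, then go to blue.

```bash

python3 -m crank '[[-0.1,0,-1,0,1],[-0.1,0,-1.65,0,1],[-0.1,0,-1.65,0,1],[-0.1,0,-1.65,0,1],[-0.1,0,-1.65,0,-0.1],[-0.1,0,-1.65,0,-0.45],[-0.1,0,-1.65,0,-0.45],[-0.1,0,-1.65,0,-0.45],[0,0,2,0,-0.45],[0,0,6,0,-0.45],[0,0,8.4,0,-0.45]]'
python3 -m crank '[[0,6,1,0,-0.9],[0,12,1,0,-0.9],[0,18,1,0,-0.9],[-1,24,1,0,-0.9],[-1,30,1,0,-0.9],[-1,36,1,0,-0.9],[-1.8,42,1,0,-0.9],[-1.8,48,0,0,-0.9],[-1.8,50.4,-2,0,-0.9],[-1.8,50.4,-4,0,-0.9],[-1.8,50.4,-4,0,-0.9],[-1.8,50.4,-4,0,-0.9]]'
python3 - <<'E'
from h import *
s=wrist(); save(s,"w9.png")
e=w2px(s,(.5148,.3095,.028)); print(e)
for st,ce in blob(s,"blue"):
    if abs(ce[0]-e[0])<70 and abs(ce[1]-e[1])<70:print(st,ce,wpx(s,ce,.028))
E
```

```text
time: 22.4
tool_pos: [0.5327, -0.1949, 0.1161]
tool_rot: [3.139, 0.001, 1.57]
force: [0.7, -0.2, -0.3]
finger_gap: 0.0622
grasp_force: 0.0
time: 23.9
tool_pos: [0.5139, 0.3084, 0.0738]
tool_rot: [-3.141, 0.0, 1.568]
force: [-0.1, 0.6, 0.5]
finger_gap: 0.0808
grasp_force: 0.0
[322.31167452 272.48267225]
[ 277  218   88   92 4058] [320.4383933  260.15894529] [0.51379053 0.3168474  0.028     ]
[303 256  36  33 943] [320.44538706 271.72216331] [0.51376852 0.30996097 0.028     ]
```

View pics/w9.png

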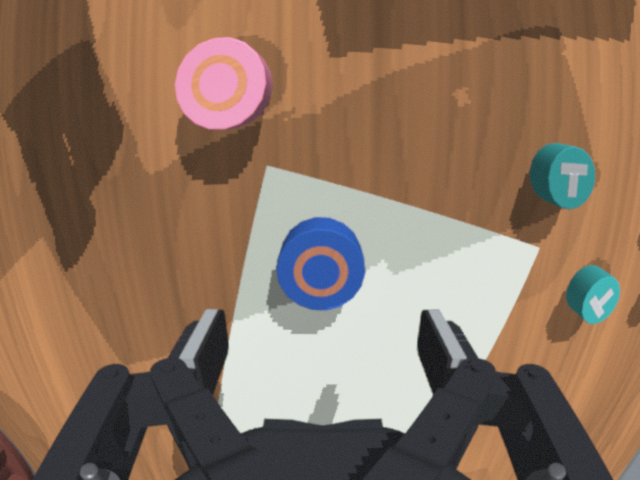

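Blue's ring is at (320,272), centred between the fingers. I grip it and carry it to pad_4.

```bash

python3 -m crank '[[0,0,-3.5,0,-0.9],[0,0,-6.2,0,-0.9],[0,0,-6.9,0,-0.9],[0,0,-6.9,0,-0.9],[0,0,-6.9,0,1],[0,0,-6.9,0,1],[0,0,-6.9,0,1],[0,0,-6.9,0,1],[0,0,-6.9,0,1],[0,0,-6.9,0,1],[0,0,-6.9,0,1]]' 60
python3 -m crank '[[0,0,2,0,1],[0,0,5,0,1],[0,0,9,0,1],[0,-6,9,0,1],[0,-12,9,0,1],[0.5,-18,9,0,1],[0.5,-24,9,0,1],[0.5,-30,9,0,1],[1,-36,9,0,1],[1,-42,9,0,1],[1,-43.8,9,0,1],[1,-43.8,9,0,1],[1,-43.8,5,0,1],[1,-43.8,2.5,0,1],[1,-43.8,2.5,0,1],[1,-43.8,2.5,0,1]]'
python3 - <<'E'
from h import *
s=wrist(); save(s,"w10.png",(160,180,480,420),2)
print(w2px(s,(.5248,-.1282,.053)))
E
```

```text
time: 25.32
tool_pos: [0.5153, 0.3104, 0.0068]
tool_rot: [3.138, -0.001, 1.57]
force: [0.4, -0.1, 6.4]
finger_gap: 0.0483
grasp_force: 62.7
time: 27.32
tool_pos: [0.5243, -0.1273, 0.0307]
tool_rot: [3.141, 0.0, 1.571]
force: [0.3, -0.2, -1.4]
finger_gap: 0.048
grasp_force: 62.1
[321.23766219 346.24859252]
```

View pics/w10.png

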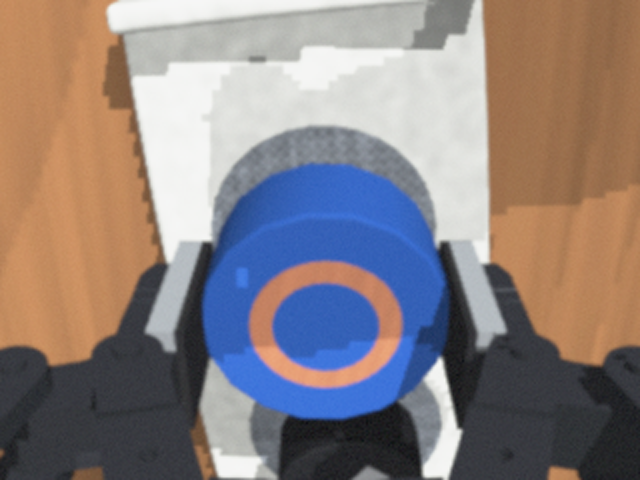

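Blue is upright over pad_4. I release it and rise for an overall look.

```bash

python3 -m crank '[[0,0,-1,0,1],[0,0,-1.65,0,1],[0,0,-1.65,0,1],[0,0,-1.65,0,1],[0,0,-1.65,0,-0.4],[0,0,-1.65,0,-0.8],[0,0,-1.65,0,-0.8],[0,0,-1.65,0,-0.8],[0,0,2,0,-0.8],[0,0,8,0,-0.8],[0.7,-5,14,0,-0.8],[0.7,-9.8,20,0,-0.8],[0.7,-9.8,20,0,-0.8],[0.7,-9.8,20,0,-0.8],[0.7,-9.8,20,0,-0.8]]'
python3 - <<'E'
from h import *
s=wrist(); save(s,"w11.png",(200,60,440,360),2)
for X in [(.5444,-.3255,.03),(.5378,-.2599,.032),(.5313,-.1941,.034),(.5248,-.1282,.036)]: print((w2px(s,X)-[200,60])*2)
t=viewer.snapshot("top")
print([ (d["xy"],round(d["confidence"],2)) for d in viewer.place_of("dish",t)])
E
```

```text
time: 29.25
tool_pos: [0.5296, -0.2252, 0.2278]
tool_rot: [-3.139, -0.002, 1.57]
force: [-0.4, -0.2, -0.6]
finger_gap: 0.077
grasp_force: 0.0
[272.52265945 488.32175657]
[260.87249849 370.15337799]
[247.52621868 235.35707985]
[232.85070213  90.791239  ]
[([295.5, 239.5], 0.66)]
```

View pics/w11.png

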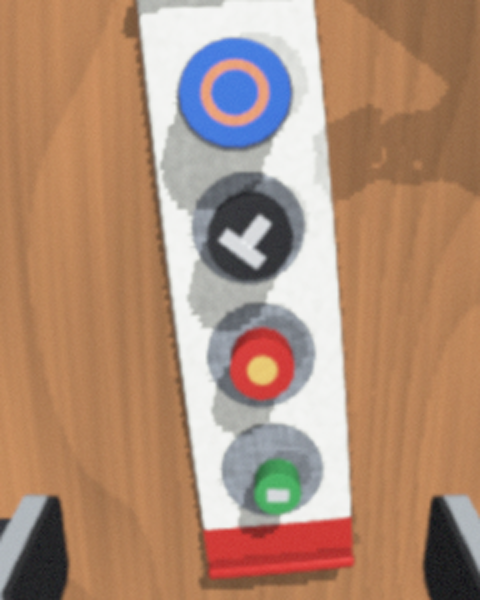

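All four are upright on their pads in order: blue (235,92), black (250,237), red (262,370) and green (278,495). Green is about 4–5 mm off centre, inside the 12 mm limit, and the dish has not moved.

```bash
python3 -c "
from bench import workorder; print(workorder.hand_in())"
```

```text
the job is handed in; nothing more can be done
None
```

I handed the job in with the 25, 32, 40 and 50 mm specimens standing polished face up on pads 1 to 4 from the red end, the 25 mm one about 4–5 mm off its pad's centre and let go about 3–5 mm above its pad, the dish in its place, and no verdict returned.

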